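# Tip a scoop of lemons into the fruit caddy

### The job

Lift the flap of the steel fruit caddy until it stands upright and leave it open. Then pick up the loaded flat scoop by its bar, carry it level to the caddy and tip all three lemons in, without spilling any and without the gripper touching the fruit. Finally stand the empty scoop upright on the counter beside the caddy, let go, and leave the tiffin, the bottle and the spoon where they are.

Things in the scene. Friction and masses are not known exactly. Their poses are not given: they have to be found in the camera images.
- caddy: open steel box fixed to the counter, 190 (x) x 220 (y) x 90 mm high, walls and floor about 4 mm; origin at the centre of its underside, z up. A flap hinged along its +x top edge (away from the robot) covers it. Its place and turn vary
- flap (a joint): angle of the caddy's flap (plate 190 x 220 x 5 mm), rad: 0 shut on the rim, grows as it turns about the caddy's +y (free edge up, then to caddy +x), 1.57 upright, stop at 1.7. Starts at 0 to 0.25. Stiff hinge, 0.35 N m of friction: stays where it is left, 3 to 4 N at the knob lift it
- knob (a point): grip point in the flap's black knob: 165 mm from the hinge line (25 mm from the free edge), 29 mm out from the flap's inner face. The knob stands 34 mm up from the flap's outer face: a stem 22 mm across with a head 28 mm across on its last 10 mm. Axes as the flap's
- hinge (a point): middle of the flap's hinge line, on the caddy's +x top edge, 90 mm above the counter; axes as the flap's: x from the flap's free edge to the hinge, z out of its outer face
- scoop: flat steel scoop, 140 (x) x 132 (y) mm, about 0.35 kg empty; origin at the centre of its underside, z up. Back wall 45 mm high at -x, sides 38 mm; mouth at +x, with no wall or lip: only the floor's 6 degree fall to the back keeps the fruit in; it rolls out at 20 to 40 degrees mouth-down. Starts on the counter right of the caddy, mouth roughly to world +y
- scoop_bar (a point): middle of the scoop's wooden carrying bar, near its centre of mass: the bar runs along the scoop's y across the pan, 134 mm long, 16 mm wide (x) and 22 mm tall, its centre 115 mm above the scoop's underside and 10 mm from the scoop's centre towards -x; the tops of the lemons lie about 45 mm below the bar. Axes as the scoop's
- scoop_mouth (a point): middle of the edge of the scoop's mouth: 70 mm in front (+x) of its origin, 18 mm above its underside
- lemon0: a lemon, hard-skinned, 64 mm long and 50 mm across, about 90 g; origin at its centre, x along its length; starts lying in the scoop
- lemon1: a lemon, hard-skinned, 64 mm long and 50 mm across, about 90 g; origin at its centre, x along its length; starts lying in the scoop
- lemon2: a lemon, hard-skinned, 64 mm long and 50 mm across, about 90 g; origin at its centre, x along its length; starts lying in the scoop
- tiffin: bystander: round two-tier steel tiffin with a wire carrying handle, 134 mm across, 160 mm high, standing; origin at the centre of its underside
- sipper: bystander: black sipper bottle, 70 mm across, 200 mm high, standing; origin at the centre of its underside
- spoon: bystander: orange plastic spoon, 205 mm long, 48 mm wide, 8 mm thick, lying flat; origin under its middle, x along it
There are look-alikes about, which are no part of the job. What is shaped like the lemon1 but blue or red is not meant.

How it is judged:
By the outcome, as a careful person would: the job done as asked, in the order asked, and still so for the second after the job is handed in, with the robot touching nothing.
It also fails if it takes over 70 s, if anything falls off the work surface, if the arm or the gripper's body presses on something with over 40 N, if the wrist force passes 120 N, or if a joint passes its speed limit or range.

### The arm

A 6-joint arm with a two-finger parallel gripper is mounted at the origin on the work surface. World frame = base frame: x ahead of the robot, y to its left, z up, the work surface at z = 0. Lengths are in m, angles in rad, forces in N, time in s.
With the tool pointing down it reaches from about 0.425 to 0.95 m from the base axis. Payload 3.5 kg.
Tool frame: the origin (TCP) lies midway between the tips of the shut fingers; the grasp point (between the pads) lies 19 mm behind it; z points along the fingers, y is the line along which they close (so a half turn about z gives the same grasp; the last joint's range is limited). The gripper opens to 85 mm and grips with 20 to 120 N. Pads are 22 mm wide; open, the fingers measure 114 mm over their backs; the gripper's body (76 mm by 85 mm) begins 54 mm behind the grasp point. The pads swing forward as they close: fully open they stand 13 mm farther back than shut.
Start: joints at [-1.358, 0.286, 1.577, -0, 1.279, -0.15], TCP at [0.24, -0.631, 0.231] pointing down, gripper open.
Joint ranges: [-2.77, 2.77], [-0.9, 2.22], [0.21, 2.48], [-1.53, 4.67], [0.24, 2.81], [-2.84, 2.84]. Speed limits (rad/s): [2.79, 2.79, 3.14, 3.14, 3.14, 3.14].

### API

Orientations are given as a unit quaternion [x, y, z, w].
In Python, from plant import * gives the robot as it stands.
- The arm moves only by the tool move_arm, never from a script. Its argument "moves" is a list of rows, each a list of 3 entries, a list of its own where there are three numbers: the opening, from 0 (shut) to 1 (fully open), then the shift along the tool's x, y, z in m, then the turn, a rotation vector about the tool's x, y, z in rad. A call has exactly 10 rows; each row shifts and turns the commanded pose from where the row before left it, along the tool's axes as they then stand; what a row does not reach is not made up. A row lasts 1/12 s, in which the tool goes at most 41.7 mm and 7.16 degrees, less where a joint would pass 70% of its speed; a pose out of reach is approached as far as the arm can. A call is refused whole if a number of a shift passes 0.0417 or a number of a turn 0.125, either way. A call with a gripper value outside its range is refused whole. The fingers move at their own pace and stop on an object; "grip_force" is the grip in N (left out, the last holds). Time passes only in rows, so rows that do not move let the fingers close, or fill a call up. It gives the time, the measured TCP pose, the force, the opening and the grip force at its end, in the units of the state.
- get_state(): the state, without advancing time (a new reading comes with each control period).
- read_camera(name): name is "scene" or "top" or "wrist"; returns the picture (384x512x3 uint8, red, green, blue); there is no depth.
- camera_params(name): a dict with "fx", "fy", "cx", "cy" (pixels), "k1" (the pictures are not rectified: a ray, as slopes to the right and down, at radius r is drawn at 1 + k1 r^2 times it, then the intrinsics apply), "rvec" (rotation vector, rad) and "tvec" (3), from world to camera coordinates, as OpenCV has them; the wrist camera has in their place "tool_from_camera" (4x4, takes a point from camera to tool coordinates, whose origin is the TCP and whose axes are the flange's). Camera axes: x right, y down, z forward; pixel columns grow to the right and rows downward; lengths in m; the calibration is good to about 2 mm. A picture is of the moment at which its call begins: read the wrist's pose just before it. camera_params takes no time and is no camera call.
- sign_off(): hands the job in; it is judged then, once.
The state is a dict: "time": time; "qpos": joint angles; "dq": joint speeds; "joint_efforts": joint torques, N m; "eef_pos": TCP position; "tcp_rot": TCP orientation; "contact_force": force on the tool from outside, world axes, zero at the start; "wrist_torque": the same for the moment, N m; "opening": opening from 0.0 (shut) to 1.0 (fully open); "finger_force": force on a finger pad.
Only numpy, scipy, OpenCV 4.12 (cv2) and the standard library are available. Lean on these libraries where they do the work, as an engineer would, in place of code of your own. Each camera call takes 0.05 s, during which the arm holds its last target. There are 200 camera calls.

## Working session

There is one attempt and no reset: what is moved stays moved. The work goes in short steps, Python scripts to look and compute and a tool call to move; the robot and the scene stay as the last step left them, time stands still between calls to the robot, and variables do not carry over. Pictures are saved under pics/ and viewed, at most 10 in all, crops included, and the job is handed in when it is done.

Besides the shell and the picture viewer there is one more tool, called by a JSON object that holds its "method" and its "body". move_arm: Moves the arm, as the interface text tells. Its arguments: {"type":"object","properties":{"moves":{"type":"array"},"grip_force":{"type":"number"}},"required":["moves"]}

```bash
mkdir -p pics; ls
cat > look.py <<'E'
from plant import *
import cv2,numpy as np,sys
def shot(cam,name,crop=None,scale=1):
    im=read_camera(cam)[:,:,::-1].copy(); cv2.imwrite(f'pics/{name}_raw.png',im)
    if crop: x0,y0,x1,y1=crop; im=im[y0:y1,x0:x1]
    cv2.imwrite(f'pics/{name}.png',cv2.resize(im,None,fx=scale,fy=scale,interpolation=cv2.INTER_CUBIC))
def ray(cam,u,v):
    p=camera_params(cam); x=(u-p['cx'])/p['fx'];y=(v-p['cy'])/p['fy']
    r=np.hypot(x,y);s=r
    for _ in range(20): s=r/(1+p['k1']*s*s)
    k=s/r if r>0 else 1
    d=np.array([x*k,y*k,1.])
    if 'rvec' in p:
        R=cv2.Rodrigues(np.array(p['rvec'],float))[0]; return -R.T@np.array(p['tvec']).ravel(),R.T@d
    from scipy.spatial.transform import Rotation as Ro
    s=get_state();T=np.array(p['tool_from_camera']);R=Ro.from_quat(s['tcp_rot']).as_matrix()
    return np.array(s['eef_pos'])+R@T[:3,3],R@T[:3,:3]@d
def at(cam,u,v,z):
    o,d=ray(cam,u,v); return (o+d*(z-o[2])/d[2]).round(4)
def proj(cam,P):
    p=camera_params(cam);R=cv2.Rodrigues(np.array(p['rvec'],float))[0]
    c=np.atleast_2d(P)@R.T+np.array(p['tvec']).ravel();x=c[:,:2]/c[:,2:]
    x=x*(1+p['k1']*(x**2).sum(1,keepdims=True));return x*[p['fx'],p['fy']]+[p['cx'],p['cy']]
E
python3 - <<'E'
from look import *
shot('top','t0',scale=1.56);shot('scene','s0',scale=1.56)
print(get_state()); print(camera_params('top'),camera_params('scene'),camera_params('wrist'))
E
```

```text
pics
{'time': 0.1, 'qpos': array([-1.35799444e+00,  2.87097842e-01,  1.57805284e+00, -3.93771130e-05,
        1.27857747e+00, -1.50009440e-01]), 'dq': array([ 0.00026562, -0.00105571, -0.00223143, -0.00046422,  0.00143342,
       -0.00022792]), 'joint_efforts': array([ 5.87097529e-04, -4.07298553e+01, -2.93699294e+01, -1.49287343e-04,
        3.40238934e-03,  8.69939129e-06]), 'eef_pos': array([ 0.23944511, -0.6304627 ,  0.2300596 ]), 'tcp_rot': array([ 9.83589478e-01,  1.80417845e-01, -5.23564503e-05, -1.06663515e-03]), 'contact_force': array([0.0377719 , 0.19564891, 0.31658549]), 'wrist_torque': array([0.00782923, 0.02999759, 0.01762964]), 'finger_force': 0.0, 'opening': 1.0012957635515023}
{'fx': 403.7289355189786, 'fy': 403.7289355189786, 'cx': 253.7611576233104, 'cy': 185.15329498772903, 'k1': -0.003912260057091186, 'rvec': array([ 2.15955802, -2.15031082,  0.13471921]), 'tvec': array([-0.12085847,  0.5974011 ,  1.02134004])} {'fx': 377.6360576442084, 'fy': 377.6360576442084, 'cx': 262.4182835497276, 'cy': 184.34027984538483, 'k1': -0.07198730497961248, 'rvec': array([ 2.38730357,  1.15486275, -0.28878872]), 'tvec': array([-0.27548732, -0.42937396,  1.54318962])} {'fx': 336.18195974668726, 'fy': 336.18195974668726, 'cx': 252.82953449974295, 'cy': 193.99473844868982, 'k1': -0.09920454734687788, 'tool_from_camera': array([[-3.82321744e-04, -9.49153821e-01, -3.14812450e-01,
         7.96200673e-02],
       [ 9.99999607e-01, -6.14534820e-04,  6.38368902e-04,
        -3.12007874e-04],
       [-7.99373495e-04, -3.14812082e-01,  9.49153683e-01,
        -1.41475940e-01],
       [ 0.00000000e+00,  0.00000000e+00,  0.00000000e+00,
         1.00000000e+00]])}
```

View pics/t0.png

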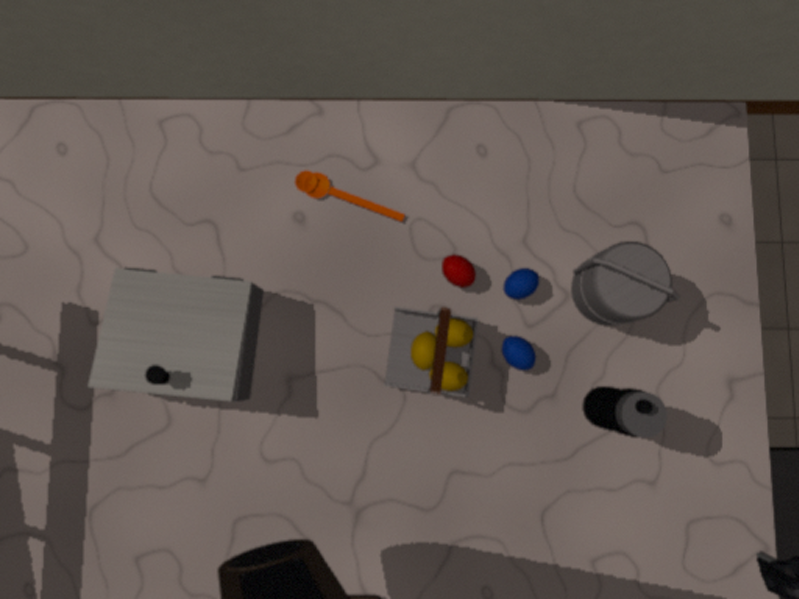

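View pics/s0.png

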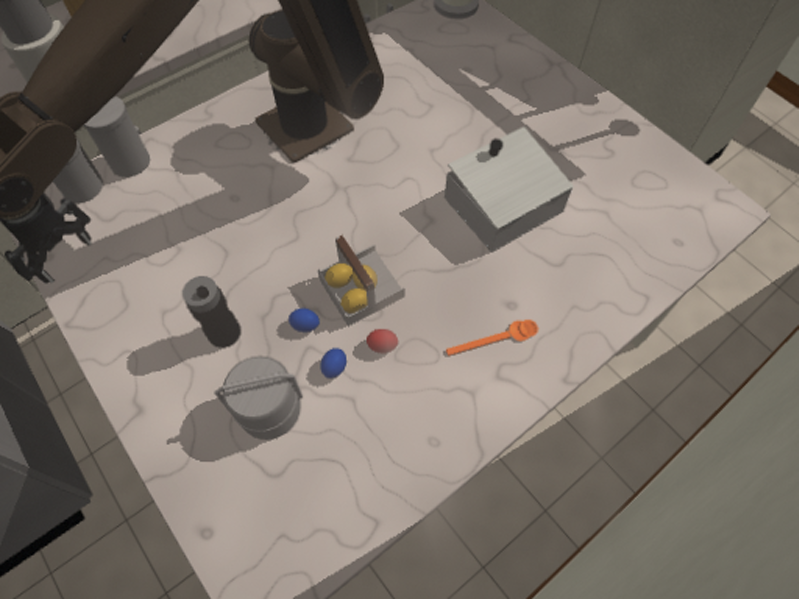

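The top view shows the caddy at about (170,335), its knob at (157,374), and the scoop at (432,352) holding three yellow lemons with a brown bar from (445,310) to (437,390). The look-alikes are red at (458,270) and blue at (521,283) and (518,352). They lie outside the scoop, so the yellow ones in it are meant. I'll enlarge the crops to confirm.

Run:
```python
import cv2
a=cv2.imread('pics/t0_raw.png')[160:270,50:316]
b=cv2.imread('pics/s0_raw.png')[70:216,185:380]
cv2.imwrite('pics/t0c.png',cv2.resize(a,None,fx=3,fy=3,interpolation=cv2.INTER_CUBIC))
cv2.imwrite('pics/s0c.png',cv2.resize(b,None,fx=4,fy=4,interpolation=cv2.INTER_CUBIC))
```

```text
(no output)
```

View pics/t0c.png

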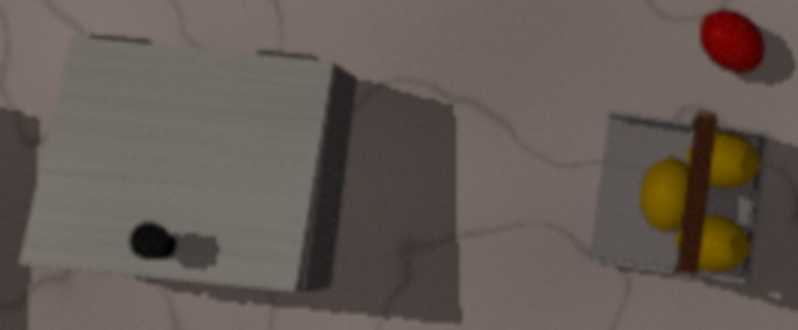

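View pics/s0c.png

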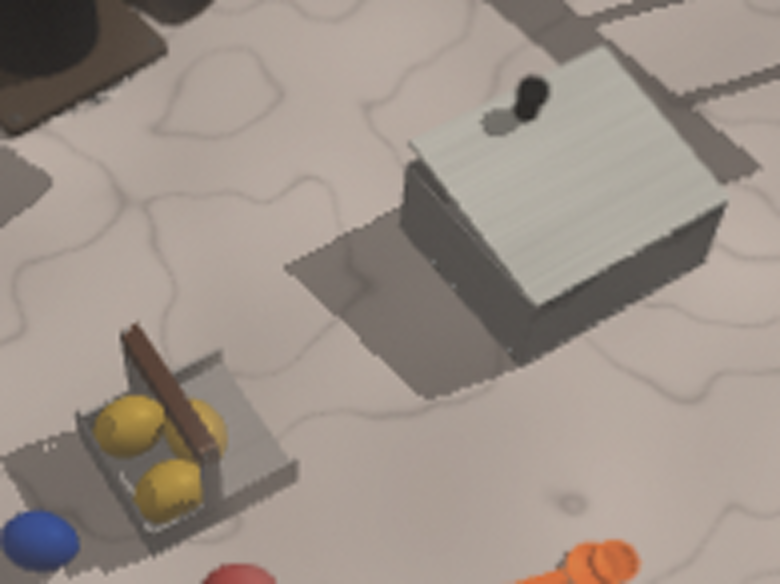

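```bash
cat > fit.py <<'E'
from look import *
from scipy.optimize import least_squares
T=lambda u,v:(50+u/3,160+v/3); S=lambda u,v:(185+u/4,70+v/4)
def rz(a): c,s=np.cos(a),np.sin(a); return np.array([[c,-s,0],[s,c,0],[0,0,1]])
def flap(p,P): # P in flap frame (origin hinge)
    x,y,a,f=p; c,s=np.cos(f),np.sin(f)
    Ry=np.array([[c,0,s],[0,1,0],[-s,0,c]])
    return rz(a)@(Ry@np.array(P,float)+[.095,0,.09])+[x,y,0]
def box(p,P): return rz(p[2])@np.array(P,float)+[p[0],p[1],0]
def scene_fit(obs,p0):
    r=lambda p:np.concatenate([proj(c,f(p,P))[0]-uv for c,uv,f,P in obs])
    s=least_squares(r,p0,loss='soft_l1'); return s.x,r(s.x).reshape(-1,2).round(1)
E
python3 - <<'E'
from fit import *
o=[]
h=.11
for cam,F,L in (('top',T,[(70,38),(333,64),(22,263),(298,291),(152,241)]),('scene',S,[(725,203),(540,305),(605,45),(408,145),(533,90)])):
    for uv,P in zip(L,[(0,h,.005),(0,-h,.005),(-.19,h,.005),(-.19,-h,.005),(-.165,0,.036)]): o.append((cam,F(*uv),flap,P))
o+=[('top',T(355,77),box,(.095,-h,0)),('scene',S(520,365),box,(.095,-h,0)),('scene',S(706,262),box,(.095,h,0))]
p,r=scene_fit(o,[.55,.3,0,.1]);print('caddy',p.round(4),r.tolist())
print('knob',flap(p,(-.165,0,.029)).round(4),'hinge',flap(p,(0,0,0)).round(4))
b=[('top',T(707,113),box,(-.01,-.067,.126)),('top',T(688,272),box,(-.01,.067,.126)),('scene',S(130,328),box,(-.01,.067,.126)),('scene',S(210,448),box,(-.01,-.067,.126)),
('top',T(765,135),box,(-.07,-.066,.045)),('top',T(748,283),box,(-.07,.066,.045)),('scene',S(80,415),box,(-.07,.066,.045)),('scene',S(298,462),box,(.07,-.066,.038)),('scene',S(153,553),box,(-.07,-.066,0)),('top',T(610,115),box,(.07,-.066,.038)),('top',T(593,263),box,(.07,.066,.038))]
p,r=scene_fit(b,[.6,0,1.57]);print('scoop',p.round(4),r.tolist())
print('bar',box(p,(-.01,0,.115)).round(4),'deg',np.degrees(p[2]))
for n,z,uv in (('spoonA',.004,(405/1.56,218/1.56)),('spoonB',.004,(300/1.56,182/1.56)),('tiff',.16,(632/1.56,275/1.56)),('sip',.2,(640/1.56,412/1.56)),('red',.025,(459/1.56,270/1.56)),('b1',.025,(521/1.56,283/1.56)),('b2',.025,(518/1.56,352/1.56))): print(n,at('top',*uv,z))
E
```

```text
caddy [ 0.5165  0.2307 -0.0886  0.1368] [[0.0, -0.6], [-0.1, -1.1], [-0.6, 0.7], [-0.7, 0.2], [-0.7, 0.3], [1.2, -1.2], [-1.3, 0.7], [-1.0, 0.4], [-0.1, -0.4], [-0.6, 0.6], [0.5, -0.4], [-0.2, 1.0], [-0.5, 0.2]]
knob [0.4523 0.2364 0.1412] hinge [0.6112 0.2223 0.09  ]
scoop [ 0.4934 -0.1762  1.4478] [[-0.3, -0.8], [-0.6, 2.5], [-0.8, -0.6], [-0.2, 0.2], [1.0, -1.7], [0.9, 0.2], [-1.7, -0.8], [-0.3, -1.0], [-0.2, 0.9], [-0.9, -1.6], [-1.8, -0.3]]
bar [ 0.4921 -0.1862  0.115 ] deg 82.95424621597508
spoonA [ 0.7281 -0.1337  0.004 ]
spoonB [0.7927 0.0528 0.004 ]
tiff [ 0.6046 -0.4704  0.16  ]
sip [ 0.4064 -0.4582  0.2   ]
red [ 0.6325 -0.226   0.025 ]
b1 [ 0.6105 -0.3314  0.025 ]
b2 [ 0.4934 -0.324   0.025 ]
```

```bash
cat > plan.py <<'E'
from look import *
from scipy.spatial.transform import Rotation as Ro, Slerp
def down(yaw): # tool x at world angle yaw, tool z down
    return Ro.from_euler('z',yaw)*Ro.from_euler('x',np.pi)
def plan(wps,op,start=None,ease=True):
    """wps: [(pos,Rot,nrows)]; prints rows (opening, shift, turn) and carries the rounding"""
    s=get_state(); p,R=(np.array(s['eef_pos']),Ro.from_quat(s['tcp_rot'])) if start is None else start
    rows=[]; a,Ra=p.copy(),R
    for q,Rq,n in wps:
        sl=Slerp([0,1],Ro.concatenate([Ra,Rq]))
        for i in range(1,n+1):
            t=i/n; t=(t*t*(3-2*t) if ease else t)
            d=R.inv().apply(a+t*(np.array(q)-a)-p).round(3); w=(R.inv()*sl(t)).as_rotvec().round(3)
            p=p+R.apply(d); R=R*Ro.from_rotvec(w); rows.append([op,d.tolist(),w.tolist()])
        a,Ra=np.array(q),Rq
    m=max(np.linalg.norm(r[1]) for r in rows); print('max step',m,'max turn',max(np.linalg.norm(r[2]) for r in rows))
    while len(rows)%10: rows.append([op,[0,0,0],[0,0,0]])
    for i in range(0,len(rows),10): print(str(rows[i:i+10]).replace('-0.0,','0,').replace('-0.0]','0]').replace('0.0,','0,').replace('0.0]','0]').replace(' ',''))
    print('end',p.round(4))
E
python3 - <<'E'
from plan import *
s=get_state();p=s['eef_pos'];R=Ro.from_quat(s['tcp_rot'])
Rm=down(.36+1.4);Rf=down(np.pi-.0886)
plan([((.30,-.60,.36),down(.5),6),((.54,-.25,.36),Rm,14),((.47,.236,.27),Rf,20)],1)
E
```

```text
max step 0.04570557952810575 max turn 0.134
[[1,[0.005,-0.001,-0.01],[0,0,-0.01]],[1,[0.012,-0.001,-0.024],[-0.001,0,-0.026]],[1,[0.017,-0.001,-0.031],[0,0,-0.033]],[1,[0.016,0,-0.031],[-0.001,0,-0.033]],[1,[0.013,0,-0.024],[0,0,-0.025]],[1,[0.005,0,-0.01],[0,0,-0.01]],[1,[0.005,-0.003,0],[0,0,-0.019]],[1,[0.016,-0.008,0],[0,0,-0.051]],[1,[0.024,-0.01,0],[0,0,-0.079]],[1,[0.033,-0.011,0],[0,0,-0.101]]]
[[1,[0.038,-0.008,0],[0,0,-0.118]],[1,[0.043,-0.005,0],[0,0,-0.128]],[1,[0.045,0.001,0],[0,0,-0.134]],[1,[0.045,0.008,0],[0,0,-0.134]],[1,[0.042,0.012,0],[0,0,-0.129]],[1,[0.036,0.016,0],[0,0,-0.117]],[1,[0.029,0.018,0],[0,0,-0.101]],[1,[0.021,0.016,0],[0,0,-0.079]],[1,[0.013,0.011,0],[0,0,-0.052]],[1,[0.005,0.004,0],[0,0,-0.018]]]
[[1,[0.003,0.001,0.001],[0,0,-0.01]],[1,[0.01,0,0.002],[0,0,-0.026]],[1,[0.016,0.002,0.003],[0,0,-0.043]],[1,[0.021,0.002,0.004],[0,0,-0.056]],[1,[0.026,0.005,0.004],[0,0,-0.067]],[1,[0.028,0.007,0.006],[0,0,-0.077]],[1,[0.031,0.01,0.006],[0,0,-0.085]],[1,[0.031,0.014,0.006],[0,0,-0.091]],[1,[0.032,0.017,0.007],[0,0,-0.095]],[1,[0.03,0.021,0.006],[0,0,-0.097]]]
[[1,[0.028,0.023,0.007],[0,0,-0.096]],[1,[0.026,0.026,0.007],[0,0,-0.095]],[1,[0.022,0.027,0.006],[0,0,-0.091]],[1,[0.018,0.026,0.006],[0,0,-0.085]],[1,[0.014,0.026,0.005],[0,0,-0.077]],[1,[0.011,0.023,0.005],[0,0,-0.068]],[1,[0.007,0.02,0.004],[0,0,-0.056]],[1,[0.005,0.015,0.003],[0,0,-0.042]],[1,[0.003,0.01,0.002],[0,0,-0.027]],[1,[0.001,0.004,0],[0,0,-0.009]]]
end [0.47   0.2365 0.2704]
```

{"method": "move_arm", "body": {"moves": [[1, [0.005, -0.001, -0.01], [0, 0, -0.01]], [1, [0.012, -0.001, -0.024], [0, 0, -0.026]], [1, [0.017, -0.001, -0.031], [0, 0, -0.033]], [1, [0.016, 0, -0.031], [0, 0, -0.033]], [1, [0.013, 0, -0.024], [0, 0, -0.025]], [1, [0.005, 0, -0.01], [0, 0, -0.01]], [1, [0.005, -0.003, 0], [0, 0, -0.02]], [1, [0.016, -0.008, 0], [0, 0, -0.05]], [1, [0.024, -0.01, 0], [0, 0, -0.08]], [1, [0.033, -0.011, 0], [0, 0, -0.1]]]}}

```text
time: 0.93
eef_pos: [0.3464, -0.5303, 0.3577]
tcp_rot: [0.93, 0.367, -0.001, -0.002]
contact_force: [0.9, 1.2, 0.1]
opening: 0.999
finger_force: 0.0
```

{"method": "move_arm", "body": {"moves": [[1, [0.038, -0.008, 0], [0, 0, -0.11]], [1, [0.038, -0.005, 0], [0, 0, -0.12]], [1, [0.038, 0.001, 0], [0, 0, -0.12]], [1, [0.038, 0.008, 0], [0, 0, -0.12]], [1, [0.038, 0.012, 0], [0, 0, -0.12]], [1, [0.036, 0.016, 0], [0, 0, -0.12]], [1, [0.029, 0.018, 0], [0, 0, -0.1]], [1, [0.021, 0.016, 0], [0, 0, -0.08]], [1, [0.013, 0.011, 0], [0, 0, -0.05]], [1, [0.005, 0.004, 0], [0, 0, -0.02]]]}}

```text
time: 1.77
eef_pos: [0.5369, -0.2733, 0.3584]
tcp_rot: [0.655, 0.756, 0.0, -0.002]
contact_force: [-0.0, -0.4, -0.8]
opening: 0.998
finger_force: 0.0
```

{"method": "move_arm", "body": {"moves": [[1, [0.01, 0.001, 0], [0, 0, -0.02]], [1, [0.015, 0, 0.002], [0, 0, -0.04]], [1, [0.02, 0.002, 0.003], [0, 0, -0.05]], [1, [0.025, 0.002, 0.004], [0, 0, -0.06]], [1, [0.026, 0.005, 0.004], [0, 0, -0.07]], [1, [0.028, 0.007, 0.006], [0, 0, -0.08]], [1, [0.031, 0.01, 0.006], [0, 0, -0.09]], [1, [0.031, 0.014, 0.006], [0, 0, -0.09]], [1, [0.032, 0.017, 0.007], [0, 0, -0.09]], [1, [0.02, 0.015, 0], [0, 0, -0.05]]]}}

```text
time: 2.6
eef_pos: [0.5015, -0.0225, 0.3211]
tcp_rot: [0.384, 0.923, 0.0, -0.002]
contact_force: [0.2, 1.4, -0.7]
opening: 1.003
finger_force: 0.0
```

Run:
```python
from plan import *
plan([((.4525,.2364,.26),down(np.pi-.0886),16)],1)
```

```text
max step 0.025495097567963924 max turn 0.066
[[1,[0.002,0.002,0.001],[0,0,-0.008]],[1,[0.007,0.004,0.002],[0,0,-0.022]],[1,[0.011,0.008,0.003],[0,0,-0.034]],[1,[0.013,0.01,0.004],[0,-0.001,-0.045]],[1,[0.015,0.013,0.004],[0,0,-0.053]],[1,[0.016,0.016,0.005],[0,0,-0.059]],[1,[0.017,0.017,0.006],[0,-0.001,-0.063]],[1,[0.015,0.019,0.006],[0,0,-0.065]],[1,[0.015,0.02,0.005],[0,0,-0.066]],[1,[0.012,0.02,0.006],[0,-0.001,-0.063]]]
[[1,[0.011,0.02,0.005],[0,0,-0.059]],[1,[0.008,0.018,0.005],[0,0,-0.053]],[1,[0.007,0.015,0.004],[0,0,-0.044]],[1,[0.004,0.013,0.003],[0,-0.001,-0.035]],[1,[0.003,0.008,0.002],[0,0,-0.022]],[1,[0,0.002,0],[0,0,-0.008]],[1,[0,0,0],[0,0,0]],[1,[0,0,0],[0,0,0]],[1,[0,0,0],[0,0,0]],[1,[0,0,0],[0,0,0]]]
end [0.4529 0.2359 0.2603]
```

{"method": "move_arm", "body": {"moves": [[1, [0.002, 0.002, 0.001], [0, 0, -0.008]], [1, [0.007, 0.004, 0.002], [0, 0, -0.022]], [1, [0.011, 0.008, 0.003], [0, 0, -0.034]], [1, [0.013, 0.01, 0.004], [0, 0, -0.045]], [1, [0.015, 0.013, 0.004], [0, 0, -0.053]], [1, [0.016, 0.016, 0.005], [0, 0, -0.06]], [1, [0.017, 0.017, 0.006], [0, 0, -0.063]], [1, [0.015, 0.019, 0.006], [0, 0, -0.065]], [1, [0.015, 0.02, 0.005], [0, 0, -0.066]], [1, [0.012, 0.02, 0.006], [0, 0, -0.064]]]}}

```text
time: 3.43
eef_pos: [0.4713, 0.1521, 0.281]
tcp_rot: [0.155, 0.988, -0.0, 0.0]
contact_force: [0.3, -0.0, -0.2]
opening: 1.0
finger_force: 0.0
```

{"method": "move_arm", "body": {"moves": [[1, [0.011, 0.02, 0.005], [0, 0, -0.06]], [1, [0.008, 0.018, 0.005], [0, 0, -0.053]], [1, [0.007, 0.015, 0.004], [0, 0, -0.044]], [1, [0.004, 0.013, 0.003], [0, 0, -0.035]], [1, [0.003, 0.008, 0.002], [0, 0, -0.022]], [1, [0, 0.002, 0], [0, 0, -0.008]], [1, [0, 0, 0], [0, 0, 0]], [1, [0, 0, 0], [0, 0, 0]], [1, [0, 0, 0], [0, 0, 0]], [1, [0, 0, 0], [0, 0, 0]]]}}

```text
time: 4.27
eef_pos: [0.4567, 0.2332, 0.2626]
tcp_rot: [0.046, 0.999, -0.0, 0.0]
contact_force: [-0.6, -0.4, -0.0]
opening: 1.001
finger_force: 0.0
```

Run:
```python
from plan import *
s=get_state();print(s['eef_pos'].round(4),s['qpos'].round(2),Ro.from_quat(s['tcp_rot']).as_matrix().round(3).tolist())
shot('wrist','w1',scale=1.5)
# where the knob top is expected
p=camera_params('wrist');T=np.array(p['tool_from_camera']);R=Ro.from_quat(s['tcp_rot']).as_matrix()
for P in [(.4523+.0014,.2364,.1412+.0099)]:
    c=T[:3,:3].T@(R.T@(np.array(P)-s['eef_pos'])-T[:3,3]); x=c[:2]/c[2]; x=x*(1+p['k1']*(x@x)); print((x*p['fx']+[p['cx'],p['cy']])*1.5)
```

```text
[0.4567 0.2332 0.2626] [ 0.27 -0.1   1.94 -0.    1.31 -1.21] [[-0.996, 0.091, 0.001], [0.091, 0.996, -0.0], [-0.001, 0.0, -1.0]]
[385.71357725 281.70959198]
```

View pics/w1.png

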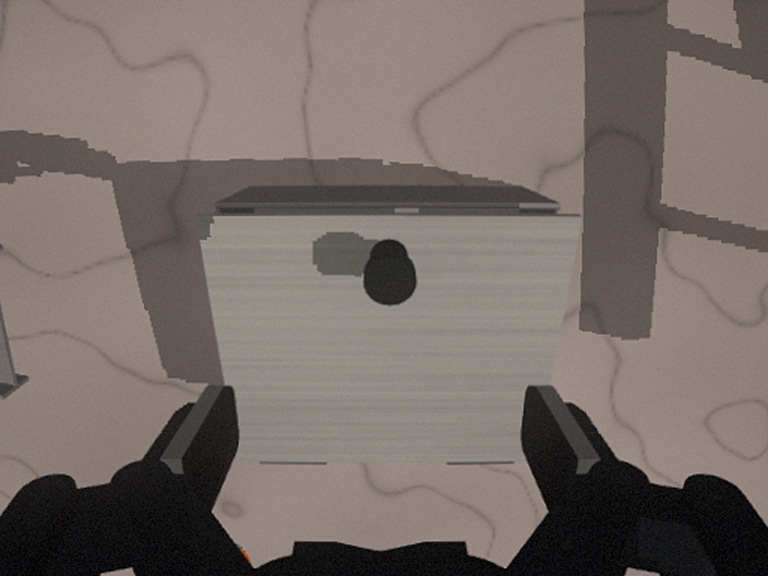

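The knob top is at (389,279) against a predicted (386,282), so the fit is good to 2 mm. Next I go down and grip.

{"method": "move_arm", "body": {"moves": [[1, [0.003, 0.002, 0.01], [0, 0, 0]], [1, [0.002, 0.003, 0.017], [0, 0, 0]], [1, [0, 0, 0.02], [0, 0, 0]], [1, [0, 0, 0.02], [0, 0, 0]], [1, [0, 0, 0.02], [0, 0, 0]], [1, [0, 0, 0.02], [0, 0, 0]], [1, [0, 0, 0.015], [0, 0, 0]], [1, [0, 0, 0.01], [0, 0, 0]], [1, [0, 0, 0.004], [0, 0, 0]], [1, [0, 0, 0], [0, 0, 0]]]}}

```text
time: 5.15
eef_pos: [0.451, 0.2391, 0.1251]
tcp_rot: [0.045, 0.999, -0.0, -0.001]
contact_force: [1.0, -0.1, 0.4]
opening: 1.001
finger_force: 0.0
```

{"method": "move_arm", "body": {"moves": [[0, [0, 0, 0], [0, 0, 0]], [0, [0, 0, 0], [0, 0, 0]], [0, [0, 0, 0], [0, 0, 0]], [0, [0, 0, 0], [0, 0, 0]], [0, [0, 0, 0], [0, 0, 0]], [0, [0, 0, 0], [0, 0, 0]], [0, [0, 0, 0], [0, 0, 0]], [0, [0, 0, 0], [0, 0, 0]], [0, [0, 0, 0], [0, 0, 0]], [0, [0, 0, 0], [0, 0, 0]]], "grip_force": 30}}

```text
time: 5.98
eef_pos: [0.4517, 0.239, 0.1263]
tcp_rot: [0.045, 0.999, -0.0, -0.0]
contact_force: [0.3, -3.6, 1.2]
opening: 0.309
finger_force: 29.4
```

Run:
```python
from plan import *
s=get_state();print(s['eef_pos'].round(4))
f0,f1,n=.137,1.57,28
k=lambda f:np.array([-.165*np.cos(f)+.032*np.sin(f),.165*np.sin(f)+.032*np.cos(f)])
F=[f0+(f1-f0)*t*t*(3-2*t) for t in np.linspace(0,1,n+1)]
q=k(f0);
for f in F[1:]:
    d=(k(f)-q).round(3); q=q+d; print([0,[-d[0].round(3),0,-d[1].round(3)],[0,0,0]],end=',')
```

```text
[0.4517 0.239  0.1263]
[0, [np.float64(-0.0), 0, np.float64(-0.001)], [0, 0, 0]],[0, [np.float64(-0.001), 0, np.float64(-0.002)], [0, 0, 0]],[0, [np.float64(-0.002), 0, np.float64(-0.004)], [0, 0, 0]],[0, [np.float64(-0.002), 0, np.float64(-0.005)], [0, 0, 0]],[0, [np.float64(-0.003), 0, np.float64(-0.007)], [0, 0, 0]],[0, [np.float64(-0.003), 0, np.float64(-0.007)], [0, 0, 0]],[0, [np.float64(-0.005), 0, np.float64(-0.008)], [0, 0, 0]],[0, [np.float64(-0.006), 0, np.float64(-0.008)], [0, 0, 0]],[0, [np.float64(-0.006), 0, np.float64(-0.009)], [0, 0, 0]],[0, [np.float64(-0.008), 0, np.float64(-0.009)], [0, 0, 0]],[0, [np.float64(-0.008), 0, np.float64(-0.008)], [0, 0, 0]],[0, [np.float64(-0.01), 0, np.float64(-0.009)], [0, 0, 0]],[0, [np.float64(-0.01), 0, np.float64(-0.007)], [0, 0, 0]],[0, [np.float64(-0.011), 0, np.float64(-0.007)], [0, 0, 0]],[0, [np.float64(-0.011), 0, np.float64(-0.006)], [0, 0, 0]],[0, [np.float64(-0.012), 0, np.float64(-0.005)], [0, 0, 0]],[0, [np.float64(-0.012), 0, np.float64(-0.004)], [0, 0, 0]],[0, [np.float64(-0.011), 0, np.float64(-0.004)], [0, 0, 0]],[0, [np.float64(-0.012), 0, np.float64(-0.002)], [0, 0, 0]],[0, [np.float64(-0.01), 0, np.float64(-0.001)], [0, 0, 0]],[0, [np.float64(-0.011), 0, np.float64(-0.001)], [0, 0, 0]],[0, [np.float64(-0.009), 0, np.float64(0.0)], [0, 0, 0]],[0, [np.float64(-0.008), 0, np.float64(0.001)], [0, 0, 0]],[0, [np.float64(-0.007), 0, np.float64(0.0)], [0, 0, 0]],[0, [np.float64(-0.005), 0, np.float64(0.001)], [0, 0, 0]],[0, [np.float64(-0.004), 0, np.float64(0.001)], [0, 0, 0]],[0, [np.float64(-0.003), 0, np.float64(0.0)], [0, 0, 0]],[0, [np.float64(-0.001), 0, np.float64(0.0)], [0, 0, 0]],
```

{"method": "move_arm", "body": {"moves": [[0, [0, 0, -0.001], [0, 0, 0]], [0, [-0.001, 0, -0.002], [0, 0, 0]], [0, [-0.002, 0, -0.004], [0, 0, 0]], [0, [-0.002, 0, -0.005], [0, 0, 0]], [0, [-0.003, 0, -0.007], [0, 0, 0]], [0, [-0.003, 0, -0.007], [0, 0, 0]], [0, [-0.005, 0, -0.008], [0, 0, 0]], [0, [-0.006, 0, -0.008], [0, 0, 0]], [0, [-0.006, 0, -0.009], [0, 0, 0]], [0, [-0.008, 0, -0.009], [0, 0, 0]]]}}

```text
time: 6.82
eef_pos: [0.4875, 0.2357, 0.1869]
tcp_rot: [0.045, 0.999, -0.001, -0.001]
contact_force: [0.4, -4.6, -6.0]
opening: 0.311
finger_force: 29.9
```

Following the arc; the force is modest.

{"method": "move_arm", "body": {"moves": [[0, [-0.008, 0, -0.008], [0, 0, 0]], [0, [-0.01, 0, -0.009], [0, 0, 0]], [0, [-0.01, 0, -0.007], [0, 0, 0]], [0, [-0.011, 0, -0.007], [0, 0, 0]], [0, [-0.011, 0, -0.006], [0, 0, 0]], [0, [-0.012, 0, -0.005], [0, 0, 0]], [0, [-0.012, 0, -0.004], [0, 0, 0]], [0, [-0.011, 0, -0.004], [0, 0, 0]], [0, [-0.012, 0, -0.002], [0, 0, 0]], [0, [-0.01, 0, -0.001], [0, 0, 0]]]}}

```text
time: 7.65
eef_pos: [0.5947, 0.2259, 0.2407]
tcp_rot: [0.045, 0.999, -0.001, -0.001]
contact_force: [-4.1, -5.5, -1.9]
opening: 0.307
finger_force: 30.3
```

{"method": "move_arm", "body": {"moves": [[0, [-0.011, 0, -0.001], [0, 0, 0]], [0, [-0.009, 0, 0], [0, 0, 0]], [0, [-0.008, 0, 0.001], [0, 0, 0]], [0, [-0.007, 0, 0], [0, 0, 0]], [0, [-0.005, 0, 0.001], [0, 0, 0]], [0, [-0.004, 0, 0.001], [0, 0, 0]], [0, [-0.003, 0, 0], [0, 0, 0]], [0, [-0.001, 0, 0], [0, 0, 0]], [0, [0, 0, 0], [0, 0, 0]], [0, [0, 0, 0], [0, 0, 0]]]}}

```text
time: 8.48
eef_pos: [0.6427, 0.2214, 0.2392]
tcp_rot: [0.045, 0.999, -0.0, 0.0]
contact_force: [-1.5, -5.4, -0.9]
opening: 0.306
finger_force: 30.4
```

Run:
```python
from look import *
shot('scene','s2',(250,30,420,180),4)
```

```text
(no output)
```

View pics/s2.png

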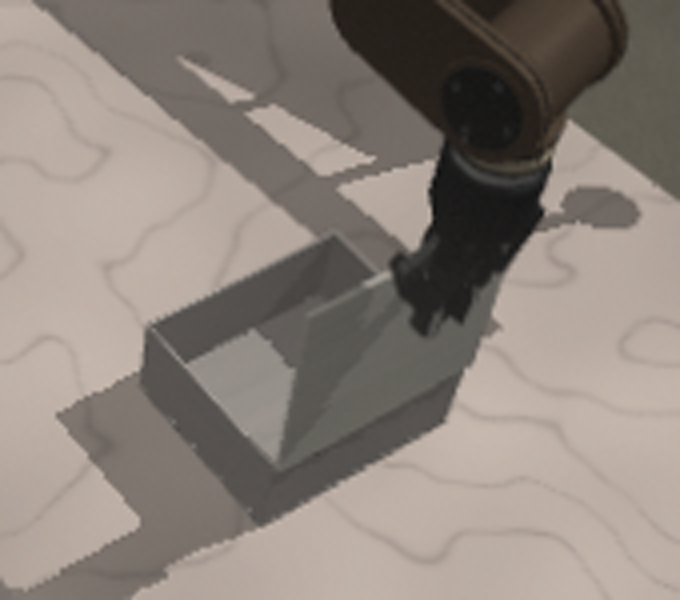

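The flap is up: the hinge corner is at (280,465) and the top free corner at (313,318). I'll check the angle.

Run:
```python
from fit import *
for f in (1.4,1.5,1.57,1.65): print(f,[((proj('scene',flap([.5165,.2307,-.0886,f],P))[0]-[250,30])*4).round() for P in [(-.19,-.11,.0025),(0,-.11,.0025)]])
```

```text
1.4 [array([285., 297.]), array([275., 472.])]
1.5 [array([301., 312.]), array([275., 473.])]
1.57 [array([312., 323.]), array([275., 473.])]
1.65 [array([325., 337.]), array([275., 473.])]
```

{"method": "move_arm", "body": {"moves": [[1, [0, 0, 0], [0, 0, 0]], [1, [0, 0, 0], [0, 0, 0]], [1, [0, 0, 0], [0, 0, 0]], [1, [0, 0, 0], [0, 0, 0]], [1, [0, 0, 0], [0, 0, 0]], [1, [0, 0, -0.01], [0, 0, 0]], [1, [0, 0, -0.025], [0, 0, 0]], [1, [0, 0, -0.03], [0, 0, 0]], [1, [0, 0, -0.03], [0, 0, 0]], [1, [0, 0, -0.025], [0, 0, 0]]]}}

```text
time: 9.37
eef_pos: [0.6422, 0.2225, 0.3609]
tcp_rot: [0.045, 0.999, 0.001, 0.001]
contact_force: [0.1, -0.7, 0.6]
opening: 0.999
finger_force: 0.0
```

Run:
```python
from plan import *
R=down(np.radians(172.95))
plan([((.60,.05,.34),R,10),((.492,-.186,.26),R,18)],1)
```

```text
max step 0.02647640458974745 max turn 0.005099019513592785
[[1,[0.001,-0.005,0.001],[0,0,0.001]],[1,[0.002,-0.013,0.001],[0,0,0.002]],[1,[0.003,-0.02,0.002],[0,0.001,0.004]],[1,[0.003,-0.024,0.003],[0,0,0.005]],[1,[0.004,-0.026,0.003],[0.001,0,0.005]],[1,[0.003,-0.026,0.003],[0,0.001,0.005]],[1,[0.003,-0.024,0.003],[0,0,0.004]],[1,[0.003,-0.02,0.003],[0,0,0.004]],[1,[0.001,-0.013,0.001],[0,0.001,0.003]],[1,[0.001,-0.005,0.001],[0,0,0]]]
[[1,[0.001,-0.002,0],[0,0,0]],[1,[0.002,-0.006,0.002],[0,0,0]],[1,[0.003,-0.01,0.004],[0,0,0]],[1,[0.004,-0.013,0.004],[0,0,0]],[1,[0.005,-0.016,0.005],[0,0,0]],[1,[0.005,-0.017,0.005],[0,0,0]],[1,[0.006,-0.019,0.007],[0,0,0]],[1,[0.007,-0.02,0.006],[0,0,0]],[1,[0.006,-0.021,0.007],[0,0,0]],[1,[0.007,-0.02,0.006],[0,0,0]]]
[[1,[0.006,-0.02,0.007],[0,0,0]],[1,[0.006,-0.019,0.006],[0,0,0]],[1,[0.006,-0.018,0.006],[0,0,0]],[1,[0.004,-0.015,0.005],[0,0,0]],[1,[0.005,-0.013,0.004],[0,0,0]],[1,[0.003,-0.01,0.003],[0,0,0]],[1,[0.002,-0.006,0.002],[0,0,0]],[1,[0,-0.002,0.001],[0,0,0]],[1,[0,0,0],[0,0,0]],[1,[0,0,0],[0,0,0]]]
end [ 0.4923 -0.1857  0.2597]
```

{"method": "move_arm", "body": {"moves": [[1, [0.001, -0.006, 0.001], [0, 0, 0.003]], [1, [0.002, -0.016, 0.002], [0, 0, 0.005]], [1, [0.003, -0.024, 0.003], [0, 0, 0.005]], [1, [0.004, -0.028, 0.003], [0, 0, 0.005]], [1, [0.005, -0.028, 0.003], [0, 0, 0.005]], [1, [0.005, -0.028, 0.004], [0, 0, 0.005]], [1, [0.005, -0.028, 0.004], [0, 0, 0.005]], [1, [0.005, -0.026, 0.005], [0, 0, 0]], [1, [0.005, -0.026, 0.005], [0, 0, 0]], [1, [0.005, -0.026, 0.006], [0, 0, 0]]]}}

```text
time: 10.2
eef_pos: [0.5743, -0.0097, 0.3195]
tcp_rot: [0.062, 0.998, 0.0, -0.001]
contact_force: [0.4, -0.6, -0.1]
opening: 1.0
finger_force: 0.0
```

{"method": "move_arm", "body": {"moves": [[1, [0.006, -0.025, 0.007], [0, 0, 0]], [1, [0.008, -0.025, 0.008], [0, 0, 0]], [1, [0.008, -0.025, 0.008], [0, 0, 0]], [1, [0.008, -0.024, 0.008], [0, 0, 0]], [1, [0.008, -0.022, 0.008], [0, 0, 0]], [1, [0.006, -0.02, 0.008], [0, 0, 0]], [1, [0.005, -0.014, 0.006], [0, 0, 0]], [1, [0.003, -0.008, 0.004], [0, 0, 0]], [1, [0, 0, 0], [0, 0, 0]], [1, [0, 0, 0], [0, 0, 0]]]}}

```text
time: 11.03
eef_pos: [0.5038, -0.1632, 0.2635]
tcp_rot: [0.062, 0.998, 0.001, -0.001]
contact_force: [0.7, -0.1, 0.9]
opening: 0.999
finger_force: 0.0
```

Run:
```python
from fit import *
from plan import Ro
s=get_state();print(s['eef_pos'].round(4),s['qpos'].round(2),Ro.from_quat(s['tcp_rot']).as_matrix().round(3).tolist())
shot('wrist','w2',scale=1.5)
p=camera_params('wrist');T=np.array(p['tool_from_camera']);R=Ro.from_quat(s['tcp_rot']).as_matrix()
for y in (-.067,0,.067):
    P=box([.4934,-.1762,1.4478],(-.01,y,.126))
    c=T[:3,:3].T@(R.T@(P-s['eef_pos'])-T[:3,3]); x=c[:2]/c[2]; x=x*(1+p['k1']*(x@x)); print(((x*p['fx']+[p['cx'],p['cy']])*1.5).round(1),c[2])
```

```text
[ 0.5038 -0.1632  0.2635] [-0.51 -0.06  1.9   0.    1.31 -1.95] [[-0.992, 0.124, -0.001], [0.124, 0.992, 0.001], [0.001, 0.001, -1.0]]
[340.7 365.3] 0.30898861731850763
[337.7 259.6] 0.28798121098686374
[334.6 138.4] 0.2669738046552198
```

View pics/w2.png

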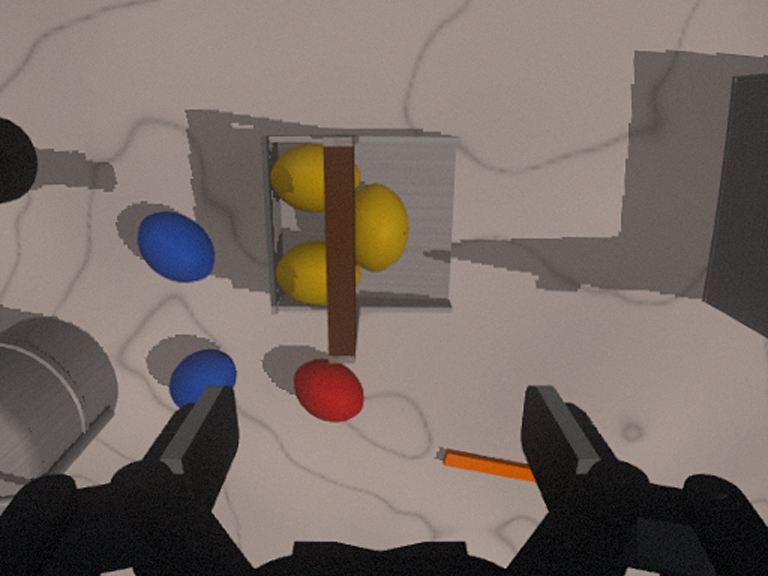

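The bar runs from (339,140) to (342,358) across the pan, within 2 mm of the prediction, and the three yellow lemons lie in the pan. Next I go down and grip it.

{"method": "move_arm", "body": {"moves": [[1, [0.003, -0.008, 0.005], [0, 0, 0]], [1, [0.003, -0.008, 0.015], [0, 0, 0]], [1, [0.003, -0.006, 0.02], [0, 0, 0]], [1, [0, 0, 0.025], [0, 0, 0]], [1, [0, 0, 0.025], [0, 0, 0]], [1, [0, 0, 0.025], [0, 0, 0]], [1, [0, 0, 0.022], [0, 0, 0]], [1, [0, 0, 0.016], [0, 0, 0]], [1, [0, 0, 0.01], [0, 0, 0]], [1, [0, 0, 0.003], [0, 0, 0]]]}}

```text
time: 11.92
eef_pos: [0.4919, -0.1831, 0.0963]
tcp_rot: [0.061, 0.998, 0.001, -0.002]
contact_force: [-0.4, -0.1, 0.1]
opening: 1.001
finger_force: 0.0
```

{"method": "move_arm", "body": {"moves": [[0, [0, 0, 0], [0, 0, 0]], [0, [0, 0, 0], [0, 0, 0]], [0, [0, 0, 0], [0, 0, 0]], [0, [0, 0, 0], [0, 0, 0]], [0, [0, 0, 0], [0, 0, 0]], [0, [0, 0, 0], [0, 0, 0]], [0, [0, 0, 0], [0, 0, 0]], [0, [0, 0, 0], [0, 0, 0]], [0, [0, 0, 0], [0, 0, 0]], [0, [0, 0, 0], [0, 0, 0]]], "grip_force": 60}}

```text
time: 12.75
eef_pos: [0.4933, -0.1845, 0.0992]
tcp_rot: [0.061, 0.998, -0.001, 0.001]
contact_force: [-0.8, -1.7, 4.4]
opening: 0.173
finger_force: 62.0
```

{"method": "move_arm", "body": {"moves": [[0, [0, 0, 0], [0, 0, 0]], [0, [0, 0, 0], [0, 0, 0]], [0, [0, 0, 0], [0, 0, 0]], [0, [0, 0, -0.001], [0, 0, 0]], [0, [0, 0, -0.001], [0, 0, 0]], [0, [0, 0, -0.002], [0, 0, 0]], [0, [0, 0, -0.003], [0, 0, 0]], [0, [0, 0, -0.004], [0, 0, 0]], [0, [0, 0, -0.004], [0, 0, 0]], [0, [0, 0, -0.005], [0, 0, 0]]], "grip_force": 110}}

```text
time: 13.58
eef_pos: [0.4921, -0.1834, 0.1178]
tcp_rot: [0.061, 0.998, 0.001, -0.001]
contact_force: [-0.5, 0.5, -6.2]
opening: 0.167
finger_force: 107.4
```

{"method": "move_arm", "body": {"moves": [[0, [0, 0, -0.006], [0, 0, 0]], [0, [0, 0, -0.008], [0, 0, 0]], [0, [0, 0, -0.011], [0, 0, 0]], [0, [0, 0, -0.013], [0, 0, 0]], [0, [0, 0, -0.014], [0, 0, 0]], [0, [0, 0, -0.014], [0, 0, 0]], [0, [0, 0, -0.013], [0, 0, 0]], [0, [0, 0, -0.01], [0, 0, 0]], [0, [0, 0, -0.006], [0, 0, 0]], [0, [0, 0, -0.003], [0, 0, 0]]]}}

```text
time: 14.42
eef_pos: [0.4933, -0.1842, 0.218]
tcp_rot: [0.061, 0.998, -0.001, 0.001]
contact_force: [1.0, 0.2, -7.0]
opening: 0.163
finger_force: 107.5
```

Run:
```python
from fit import *
from plan import *
b=box([.5165,.2307,-.0886],(-.005,-.035,.237)); print(b, get_state()['qpos'].round(2))
R=down(np.pi-.0886)
plan([(b+[0,0,-.018],R,28)],0)
```

```text
[0.50842267 0.19627971 0.237     ] [-0.55 -0.03  1.95  0.    1.22 -2.  ]
max step 0.02102379604162864 max turn 0.00223606797749979
[[0,[0,0.001,0],[0,0,0]],[0,[0,0.005,0],[0,0,0]],[0,[0.001,0.006,0],[0,0,-0.001]],[0,[0.001,0.009,0],[0,0,-0.001]],[0,[0.001,0.011,0],[0,0,-0.001]],[0,[0.001,0.013,0],[0,0,-0.001]],[0,[0.001,0.014,0],[0,0,-0.001]],[0,[0.001,0.016,0],[0,0,-0.002]],[0,[0.001,0.017,0],[0,0.001,-0.001]],[0,[0.002,0.019,0],[0,0,-0.002]]]
[[0,[0.001,0.019,0],[0,0,-0.002]],[0,[0.002,0.019,-0.001],[0,0,-0.001]],[0,[0.001,0.021,0],[0,0,-0.002]],[0,[0.001,0.02,0],[-0.001,0,-0.002]],[0,[0.002,0.02,0],[0,0,-0.002]],[0,[0.001,0.02,0],[0,0,-0.002]],[0,[0.001,0.02,0],[0,0.001,-0.002]],[0,[0.001,0.019,0],[0,0,-0.001]],[0,[0.001,0.018,0],[0,0,-0.002]],[0,[0.001,0.018,0],[0,0,-0.001]]]
[[0,[0.001,0.016,0],[0,0,-0.002]],[0,[0.001,0.014,0],[0,0,-0.001]],[0,[0.001,0.013,0],[0,0,-0.001]],[0,[0,0.011,0],[0,0,-0.001]],[0,[0.001,0.009,0],[0,0,-0.001]],[0,[0,0.006,0],[0,0,-0.001]],[0,[0,0.005,0],[0,0,0]],[0,[0,0.001,0],[0,0,0]],[0,[0,0,0],[0,0,0]],[0,[0,0,0],[0,0,0]]]
end [0.5088 0.1963 0.2188]
```

{"method": "move_arm", "body": {"moves": [[0, [0, 0.002, 0], [0, 0, 0]], [0, [0, 0.004, 0], [0, 0, 0]], [0, [0.001, 0.006, 0], [0, 0, -0.001]], [0, [0.001, 0.009, 0], [0, 0, -0.001]], [0, [0.001, 0.011, 0], [0, 0, -0.001]], [0, [0.001, 0.013, 0], [0, 0, -0.001]], [0, [0.001, 0.014, 0], [0, 0, -0.001]], [0, [0.001, 0.016, 0], [0, 0, -0.002]], [0, [0.001, 0.017, 0], [0, 0, -0.001]], [0, [0.002, 0.018, 0], [0, 0, -0.002]]]}}

```text
time: 15.25
eef_pos: [0.4967, -0.0718, 0.2162]
tcp_rot: [0.056, 0.998, 0.0, 0.0]
contact_force: [-0.1, 0.4, -6.2]
opening: 0.17
finger_force: 107.5
```

{"method": "move_arm", "body": {"moves": [[0, [0.001, 0.019, 0], [0, 0, -0.002]], [0, [0.002, 0.019, 0], [0, 0, -0.002]], [0, [0.001, 0.02, 0], [0, 0, -0.002]], [0, [0.001, 0.02, 0], [0, 0, -0.002]], [0, [0.002, 0.02, 0], [0, 0, -0.002]], [0, [0.001, 0.02, 0], [0, 0, -0.002]], [0, [0.001, 0.019, 0], [0, 0, -0.002]], [0, [0.001, 0.019, 0], [0, 0, -0.001]], [0, [0.001, 0.018, 0], [0, 0, -0.002]], [0, [0.001, 0.017, 0], [0, 0, -0.001]]]}}

```text
time: 16.08
eef_pos: [0.504, 0.1199, 0.2162]
tcp_rot: [0.047, 0.999, 0.0, -0.0]
contact_force: [-0.2, -0.7, -6.5]
opening: 0.165
finger_force: 107.6
```

{"method": "move_arm", "body": {"moves": [[0, [0.001, 0.016, 0], [0, 0, -0.002]], [0, [0.001, 0.014, 0], [0, 0, -0.001]], [0, [0.001, 0.013, 0], [0, 0, -0.001]], [0, [0, 0.011, 0], [0, 0, -0.001]], [0, [0.001, 0.009, 0], [0, 0, -0.001]], [0, [0, 0.006, 0], [0, 0, -0.001]], [0, [0, 0.004, 0], [0, 0, 0]], [0, [0, 0.002, 0], [0, 0, 0]], [0, [0, 0, 0], [0, 0, 0]], [0, [0, 0, 0], [0, 0, 0]]]}}

```text
time: 16.92
eef_pos: [0.5077, 0.1922, 0.2163]
tcp_rot: [0.044, 0.999, -0.0, -0.0]
contact_force: [-0.3, -0.6, -7.0]
opening: 0.164
finger_force: 107.6
```

Run:
```python
from fit import *
from plan import *
s=get_state();print(s['qpos'].round(2),s['contact_force'].round(1))
shot('scene','s3',(230,20,430,180),4)
b=box([.5165,.2307,-.0886],(-.005,-.035,.237));R=down(np.pi-.0886)
w=[]
for th in np.radians([10,20,30,40,50,60]):
    Rt=R*Ro.from_rotvec([th,0,0]); w.append((b+Rt.apply([0,0,.018]),Rt,5))
plan(w,0,ease=False)
```

```text
[ 0.18  0.01  1.92 -0.    1.22 -1.31] [-0.3 -0.6 -7. ]
max step 0.001414213562373095 max turn 0.035
[[0,[0,0,-0.001],[0.035,0,0]],[0,[0,0,0],[0.035,0,0]],[0,[0,0.001,-0.001],[0.034,0,0]],[0,[0,0,0],[0.035,0,0]],[0,[0,0,-0.001],[0.035,0,0]],[0,[0,-0.001,0],[0.035,0,0]],[0,[0,0,0],[0.035,0,0]],[0,[0,-0.001,0],[0.035,0,0]],[0,[0,-0.001,0],[0.035,0,0]],[0,[0,0,0],[0.035,0,0]]]
[[0,[0,-0.001,0],[0.035,0,0]],[0,[0,-0.001,0],[0.034,0,0]],[0,[0,0,0],[0.035,0,0]],[0,[0,-0.001,0],[0.035,0,0]],[0,[0,0,0],[0.035,0,0]],[0,[0,-0.001,0],[0.035,0,0]],[0,[0,-0.001,0],[0.035,0,0]],[0,[0,0,0],[0.035,0,0]],[0,[0,-0.001,0],[0.035,0,0]],[0,[0,-0.001,0],[0.035,0,0]]]
[[0,[0,0,0],[0.035,0,0]],[0,[0,-0.001,0],[0.035,0,0]],[0,[0,-0.001,0],[0.034,0,0]],[0,[0,0,0],[0.035,0,0]],[0,[0,-0.001,0],[0.035,0,0]],[0,[0,0,0],[0.035,0,0]],[0,[0,-0.001,0],[0.035,0,0]],[0,[0,-0.001,0],[0.035,0,0]],[0,[0,0,0],[0.035,0,0]],[0,[0,-0.001,0],[0.035,0,0]]]
end [0.5067 0.1805 0.2278]
```

View pics/s3.png

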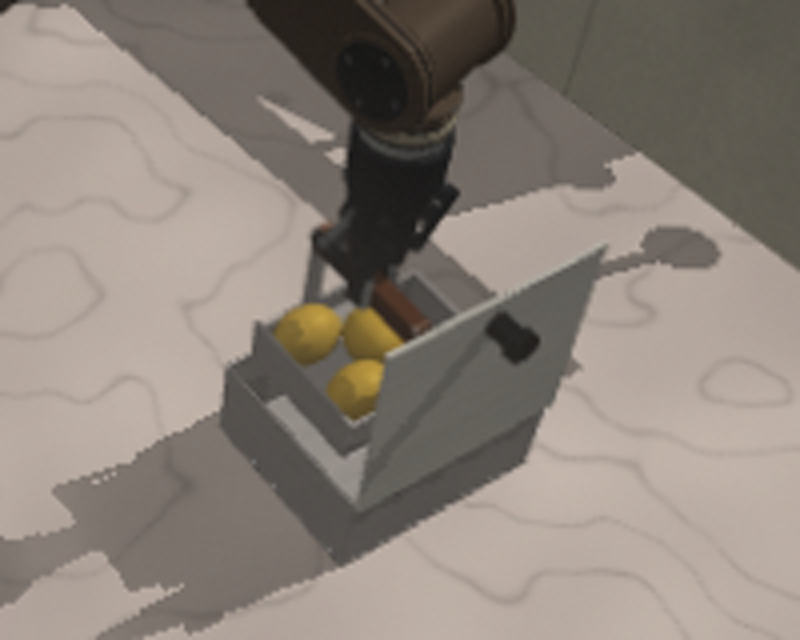

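The scoop hangs level over the open caddy with all three lemons in it, at (308,333), (370,330) and (357,390), and clear of the flap. Next I pour.

{"method": "move_arm", "body": {"moves": [[0, [0, 0, -0.001], [0.02, 0, 0]], [0, [0, 0, 0], [0.03, 0, 0]], [0, [0, 0, -0.001], [0.035, 0, 0]], [0, [0, 0, 0], [0.035, 0, 0]], [0, [0, 0, -0.001], [0.035, 0, 0]], [0, [0, -0.001, 0], [0.035, 0, 0]], [0, [0, 0, 0], [0.035, 0, 0]], [0, [0, -0.001, 0], [0.035, 0, 0]], [0, [0, -0.001, 0], [0.035, 0, 0]], [0, [0, 0, 0], [0.035, 0, 0]]]}}

```text
time: 17.8
eef_pos: [0.5078, 0.19, 0.2202]
tcp_rot: [0.044, 0.985, -0.164, -0.007]
contact_force: [0.3, -0.0, -5.4]
opening: 0.165
finger_force: 107.7
```

{"method": "move_arm", "body": {"moves": [[0, [0, -0.001, 0], [0.035, 0, 0]], [0, [0, -0.001, 0], [0.035, 0, 0]], [0, [0, 0, 0], [0.035, 0, 0]], [0, [0, -0.001, 0], [0.035, 0, 0]], [0, [0, 0, 0], [0.035, 0, 0]], [0, [0, -0.001, 0], [0.035, 0, 0]], [0, [0, -0.001, 0], [0.035, 0, 0]], [0, [0, 0, 0], [0.035, 0, 0]], [0, [0, -0.001, 0], [0.035, 0, 0]], [0, [0, -0.001, 0], [0.035, 0, 0]]]}}

```text
time: 18.63
eef_pos: [0.5077, 0.1844, 0.2237]
tcp_rot: [0.042, 0.942, -0.332, -0.014]
contact_force: [1.1, -0.3, -4.4]
opening: 0.166
finger_force: 108.1
```

{"method": "move_arm", "body": {"moves": [[0, [0, 0, 0], [0.035, 0, 0]], [0, [0, -0.001, 0], [0.035, 0, 0]], [0, [0, -0.001, 0], [0.035, 0, 0]], [0, [0, 0, 0], [0.035, 0, 0]], [0, [0, -0.001, 0], [0.035, 0, 0]], [0, [0, 0, 0], [0.035, 0, 0]], [0, [0, -0.001, 0], [0.035, 0, 0]], [0, [0, -0.001, 0], [0.03, 0, 0]], [0, [0, 0, 0], [0, 0, 0]], [0, [0, 0, 0], [0, 0, 0]]]}}

```text
time: 19.47
eef_pos: [0.5065, 0.1805, 0.2264]
tcp_rot: [0.039, 0.887, -0.459, -0.02]
contact_force: [0.5, -0.4, -3.8]
opening: 0.168
finger_force: 109.9
```

Run:
```python
from look import *
s=get_state();print(s['qpos'].round(2),s['contact_force'].round(1))
shot('top','t3',(40,120,240,280),2);shot('scene','s4',(230,20,430,180),2)
a=cv2.imread('pics/t3.png');b=cv2.imread('pics/s4.png');cv2.imwrite('pics/ts4.png',np.hstack([a,b]))
```

```text
[ 0.48  0.34  1.72 -0.77  1.68 -0.85] [ 0.5 -0.4 -3.8]
```

View pics/ts4.png

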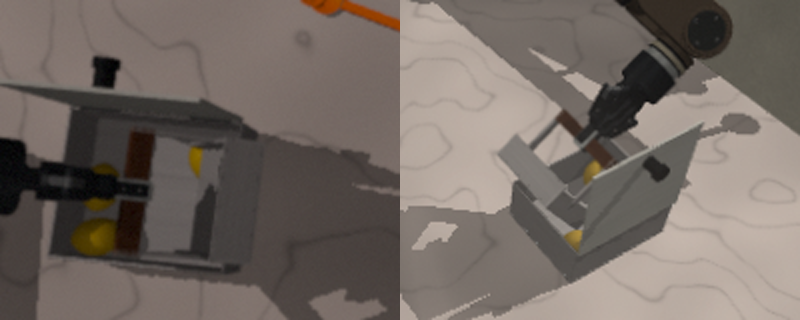

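Run:
```python
from look import *
f=[]
for i in range(8): im=read_camera('wrist'); f.append(get_state()['contact_force'][2])
print(np.round(f,1),np.mean(f))
shot('top','t4',(50,160,180,260),4);cv2.imwrite('pics/w4.png',im[:,:,::-1])
a=cv2.imread('pics/t4.png');b=cv2.resize(im[:,:,::-1],(256,192));c=np.zeros((192,520,3),np.uint8);c[:,:256]=b;cv2.imwrite('pics/tw4.png',np.vstack([a[:400],c]))
```

```text
[-4.1 -3.7 -4.4 -3.9 -4.2 -4.2 -3.  -2.9] -3.8007882203509067
```

View pics/tw4.png

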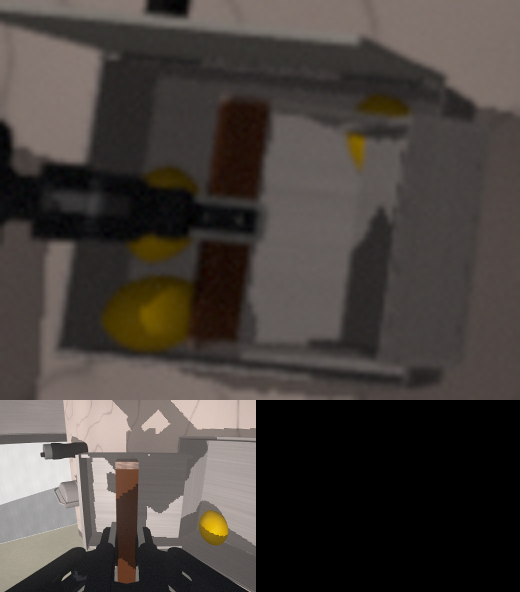

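The scoop looks emptied, with lemons in the caddy at (150,315) and (165,200). The third, by (383,105), is ambiguous. The weight reads 3.8 N, which fits an empty scoop. I'll tip a bit further to be sure, then level and count the yellow blobs in code.

{"method": "move_arm", "body": {"moves": [[0, [0, 0.002, -0.003], [0, 0, 0]], [0, [0, 0.003, -0.005], [0, 0, 0]], [0, [0, 0.003, -0.005], [0.03, 0, 0]], [0, [0, 0.002, -0.003], [0.05, 0, 0]], [0, [0, 0, 0], [0.05, 0, 0]], [0, [0, 0, 0], [0.05, 0, 0]], [0, [0, 0, 0], [0.03, 0, 0]], [0, [0, 0, 0], [0, 0, 0]], [0, [0, 0, 0], [0, 0, 0]], [0, [0, 0, 0], [0, 0, 0]]]}}

```text
time: 20.85
eef_pos: [0.5085, 0.1994, 0.2281]
tcp_rot: [0.037, 0.834, -0.549, -0.024]
contact_force: [0.5, 0.1, -3.7]
opening: 0.167
finger_force: 110.0
```

```bash
cat > yel.py <<'E'
from look import *
def yel(cam,zs=(.03,)):
    im=cv2.cvtColor(read_camera(cam),cv2.COLOR_RGB2HSV)
    m=cv2.inRange(im,(20,150,50),(32,255,255))
    n,_,st,ce=cv2.connectedComponentsWithStats(m)
    for i in range(1,n):
        if st[i,4]>8: print(cam,ce[i].round(1),st[i,:].tolist(),[at(cam,*ce[i],z).round(3).tolist() for z in zs])
E
python3 - <<'E'
from yel import *
f=[]
for i in range(4): yel('top',(.03,.15)) if i in(0,3) else yel('scene'); f.append(get_state()['contact_force'][2])
yel('wrist');print(np.round(f,1))
E
```

```text
top [145.7 185. ] [142, 184, 9, 3, 13] [[0.598, 0.168, 0.03], [0.583, 0.135, 0.15]]
top [ 89.1 204.4] [85, 202, 8, 6, 31] [[0.546, 0.315, 0.03], [0.537, 0.265, 0.15]]
top [ 86.1 221.2] [81, 218, 10, 7, 52] [[0.502, 0.32, 0.03], [0.498, 0.27, 0.15]]
top [ 83.  238.6] [76, 229, 15, 19, 197] [[0.457, 0.326, 0.03], [0.458, 0.275, 0.15]]
scene [327.3 103.8] [323, 100, 11, 11, 61] [[0.444, 0.317, 0.03]]
scene [317.2 139.2] [316, 138, 4, 4, 13] [[0.545, 0.171, 0.03]]
scene [327.2 103.7] [323, 100, 10, 10, 53] [[0.444, 0.318, 0.03]]
scene [317.1 139.2] [315, 138, 5, 4, 14] [[0.545, 0.17, 0.03]]
top [145.2 184.9] [142, 184, 9, 3, 13] [[0.598, 0.169, 0.03], [0.583, 0.136, 0.15]]
top [ 89.2 204.3] [85, 202, 8, 5, 30] [[0.546, 0.314, 0.03], [0.537, 0.265, 0.15]]
top [ 86.2 221.1] [81, 218, 11, 7, 53] [[0.502, 0.32, 0.03], [0.498, 0.27, 0.15]]
top [ 83.  238.7] [76, 229, 16, 19, 197] [[0.457, 0.326, 0.03], [0.457, 0.275, 0.15]]
wrist [452.8 264.3] [422, 228, 63, 74, 3538] [[0.568, 0.169, 0.03]]
[-3.1 -4.6 -3.7 -3.2]
```

All three lemons lie in the caddy, the third at (0.57, 0.17). Next I level the scoop and set it down beside the caddy.

Run:
```python
from fit import *
from plan import *
s=get_state();Rn=Ro.from_quat(s['tcp_rot']);R=down(np.pi-.0886)
bn=s['eef_pos']-Rn.apply([0,0,.018]);th=(R.inv()*Rn).magnitude();print(bn,th)
w=[(s['eef_pos']+[0,0,.03],Rn,4)]
b=bn+[0,0,.03]
for k in range(1,7):
    Rt=R*Ro.from_rotvec([th*(1-k/6),0,0]); w.append((b+[0,-.005*k,0]+Rt.apply([0,0,.018]),Rt,3))
w.append(((.495,-.01,.2),R,16)); w.append(((.495,-.01,.103),R,12))
plan(w,0)
```

```text
[0.50984672 0.21551798 0.2355236 ] 1.1641564678087333
max step 0.0194164878389476 max turn 0.09400531899844816
[[0,[0,-0.004,-0.002],[0,0,0]],[0,[0,-0.01,-0.004],[0,0,0]],[0,[0,-0.009,-0.004],[0,0,0]],[0,[0,-0.005,-0.002],[0,0,0]],[0,[0,0.001,0.001],[-0.05,0,0]],[0,[0,0,0.002],[-0.094,0.001,0]],[0,[0,0.001,0.001],[-0.05,0,-0.001]],[0,[-0.001,0,0.001],[-0.05,0,0]],[0,[0,0,0.002],[-0.094,0,0]],[0,[0,0,0.001],[-0.05,0,0]]]
[[0,[0,0,0.001],[-0.05,0,0]],[0,[0,0,0.002],[-0.094,0,0]],[0,[0,0,0],[-0.05,0,0]],[0,[0,0,0.001],[-0.05,0,0]],[0,[-0.001,-0.001,0.001],[-0.094,0,0]],[0,[0,0,0.001],[-0.05,0,0]],[0,[0,0,0],[-0.05,0,0]],[0,[0,-0.001,0.001],[-0.094,0,0]],[0,[0,0,0],[-0.05,0,0]],[0,[0,-0.001,0],[-0.05,0,0]]]
[[0,[-0.001,0,0.001],[-0.094,0,0]],[0,[0,-0.001,0],[-0.05,0,0]],[0,[0,-0.002,0],[0,0,0]],[0,[0,-0.006,0.002],[0,0,0]],[0,[0,-0.01,0.002],[0,0,0]],[0,[0,-0.012,0.003],[0,0,0]],[0,[0,-0.015,0.004],[0,0,0]],[0,[0,-0.017,0.004],[0,0,0]],[0,[-0.001,-0.017,0.004],[0,0,0]],[0,[0,-0.019,0.004],[0,0,0]]]
[[0,[0,-0.018,0.005],[0,0,0]],[0,[0,-0.018,0.004],[0,0,0]],[0,[-0.001,-0.016,0.004],[0,0,0]],[0,[0,-0.015,0.004],[0,0,0]],[0,[0,-0.013,0.003],[0,0,0]],[0,[0,-0.009,0.002],[0,0,0]],[0,[0,-0.007,0.002],[0,0,0]],[0,[0,-0.002,0],[0,0,0]],[0,[0,0,0.002],[0,0,0]],[0,[0,0,0.005],[0,0,0]]]
[[0,[0,0,0.008],[0,0,0]],[0,[0,0,0.01],[0,0,0]],[0,[0,0,0.012],[0,0,0]],[0,[0,0,0.012],[0,0,0]],[0,[0,0,0.012],[0,0,0]],[0,[0,0,0.011],[0,0,0]],[0,[0,0,0.01],[0,0,0]],[0,[0,0,0.008],[0,0,0]],[0,[0,0,0.005],[0,0,0]],[0,[0,0,0.002],[0,0,0]]]
end [ 0.4948 -0.0102  0.1032]
```

{"method": "move_arm", "body": {"moves": [[0, [0, -0.004, -0.002], [0, 0, 0]], [0, [0, -0.01, -0.004], [0, 0, 0]], [0, [0, -0.009, -0.004], [0, 0, 0]], [0, [0, -0.005, -0.002], [0, 0, 0]], [0, [0, 0.001, 0.001], [-0.04, 0, 0]], [0, [0, 0, 0.002], [-0.065, 0, 0]], [0, [0, 0.001, 0.001], [-0.07, 0, 0]], [0, [0, 0, 0.001], [-0.07, 0, 0]], [0, [0, 0, 0.002], [-0.07, 0, 0]], [0, [0, 0, 0.001], [-0.07, 0, 0]]]}}

```text
time: 21.93
eef_pos: [0.5077, 0.1933, 0.2536]
tcp_rot: [0.041, 0.925, -0.378, -0.016]
contact_force: [0.0, -0.2, -4.4]
opening: 0.162
finger_force: 109.9
```

{"method": "move_arm", "body": {"moves": [[0, [0, 0, 0.001], [-0.07, 0, 0]], [0, [0, 0, 0.002], [-0.07, 0, 0]], [0, [0, 0, 0], [-0.07, 0, 0]], [0, [0, 0, 0.001], [-0.07, 0, 0]], [0, [0, -0.001, 0.001], [-0.07, 0, 0]], [0, [0, 0, 0.001], [-0.07, 0, 0]], [0, [0, 0, 0], [-0.07, 0, 0]], [0, [0, -0.001, 0.001], [-0.07, 0, 0]], [0, [0, 0, 0], [-0.07, 0, 0]], [0, [0, -0.001, 0], [-0.06, 0, 0]]]}}

```text
time: 22.77
eef_pos: [0.5065, 0.1858, 0.2487]
tcp_rot: [0.043, 0.998, -0.045, -0.002]
contact_force: [0.9, 0.1, -4.0]
opening: 0.167
finger_force: 109.7
```

{"method": "move_arm", "body": {"moves": [[0, [-0.001, -0.004, 0], [-0.02, 0, 0]], [0, [0, -0.008, 0], [0, 0, 0]], [0, [0, -0.012, 0], [0, 0, 0]], [0, [0, -0.015, 0], [0, 0, 0]], [0, [0, -0.017, 0], [0, 0, 0]], [0, [0, -0.018, 0], [0, 0, 0]], [0, [0, -0.019, 0], [0, 0, 0]], [0, [0, -0.019, 0], [0, 0, 0]], [0, [0, -0.018, 0], [0, 0, 0]], [0, [0, -0.017, 0], [0, 0, 0]]]}}

```text
time: 23.6
eef_pos: [0.4945, 0.0389, 0.2579]
tcp_rot: [0.044, 0.998, -0.036, -0.002]
contact_force: [0.8, 0.2, -4.9]
opening: 0.166
finger_force: 109.7
```

{"method": "move_arm", "body": {"moves": [[0, [0, -0.016, 0], [0, 0, 0]], [0, [0, -0.014, 0], [0, 0, 0]], [0, [0, -0.011, 0], [0, 0, 0]], [0, [0, -0.008, 0], [0, 0, 0]], [0, [0, -0.005, 0], [0, 0, 0]], [0, [0, 0, 0], [0, 0, 0]], [0, [0, 0, 0], [0, 0, 0]], [0, [0, 0, 0], [0, 0, 0]], [0, [0, 0, 0], [0, 0, 0]], [0, [0, 0, 0], [0, 0, 0]]]}}

```text
time: 24.43
eef_pos: [0.4906, -0.0126, 0.2615]
tcp_rot: [0.043, 0.998, -0.035, -0.002]
contact_force: [-0.1, -0.1, -4.0]
opening: 0.165
finger_force: 109.7
```

Run:
```python
from yel import *
from plan import *
s=get_state();R=down(np.pi-.0886);print(s['eef_pos'].round(4),(Ro.from_quat(s['tcp_rot']).inv()*R).as_rotvec().round(3))
yel('top',(.03,));yel('scene',(.03,));yel('wrist')
```

```text
[ 0.4906 -0.0126  0.2615] [-0.07  -0.     0.002]
top [ 89.6 213.1] [80, 202, 20, 23, 361] [[0.523, 0.312, 0.03]]
top [ 88.3 238.1] [76, 229, 26, 19, 379] [[0.458, 0.312, 0.03]]
scene [327.3 103.7] [323, 100, 10, 10, 55] [[0.444, 0.318, 0.03]]
scene [317.1 139.2] [315, 138, 5, 4, 14] [[0.545, 0.17, 0.03]]
wrist [424.6 214.5] [405, 190, 41, 49, 1582] [[0.569, 0.168, 0.03]]
```

{"method": "move_arm", "body": {"moves": [[0, [0, 0, 0], [-0.035, 0, 0]], [0, [0, 0, 0], [-0.035, 0, 0]], [0, [0, 0, 0.008], [0, 0, 0]], [0, [0, 0, 0.016], [0, 0, 0]], [0, [0, 0, 0.022], [0, 0, 0]], [0, [0, 0, 0.025], [0, 0, 0]], [0, [0, 0, 0.025], [0, 0, 0]], [0, [0, 0, 0.022], [0, 0, 0]], [0, [0, 0, 0.016], [0, 0, 0]], [0, [0, 0, 0.008], [0, 0, 0]]]}}

```text
time: 25.42
eef_pos: [0.4885, -0.0126, 0.1162]
tcp_rot: [0.044, 0.999, 0.0, -0.003]
contact_force: [-0.9, 0.9, -4.0]
opening: 0.163
finger_force: 109.6
```

{"method": "move_arm", "body": {"moves": [[0, [0, 0, 0.004], [0, 0, 0]], [0, [0, 0, 0.003], [0, 0, 0]], [0, [0, 0, 0.002], [0, 0, 0]], [0, [0, 0, 0.002], [0, 0, 0]], [0, [0, 0, 0.001], [0, 0, 0]], [0, [0, 0, 0.001], [0, 0, 0]], [0, [0, 0, 0], [0, 0, 0]], [0, [0, 0, 0], [0, 0, 0]], [0, [0, 0, 0], [0, 0, 0]], [0, [0, 0, 0], [0, 0, 0]]]}}

```text
time: 26.25
eef_pos: [0.4907, -0.0132, 0.1068]
tcp_rot: [0.044, 0.999, -0.0, 0.0]
contact_force: [-0.7, -0.4, -4.1]
opening: 0.171
finger_force: 109.6
```

Not down yet, with the grasp height about 0.099.

{"method": "move_arm", "body": {"moves": [[0, [0, 0, 0.002], [0, 0, 0]], [0, [0, 0, 0.002], [0, 0, 0]], [0, [0, 0, 0.001], [0, 0, 0]], [0, [0, 0, 0.001], [0, 0, 0]], [0, [0, 0, 0], [0, 0, 0]], [0, [0, 0, 0.001], [0, 0, 0]], [0, [0, 0, 0], [0, 0, 0]], [0, [0, 0, 0], [0, 0, 0]], [0, [0, 0, 0], [0, 0, 0]], [0, [0, 0, 0], [0, 0, 0]]]}}

```text
time: 27.08
eef_pos: [0.4906, -0.0131, 0.0996]
tcp_rot: [0.044, 0.999, 0.0, 0.0]
contact_force: [0.1, -0.1, -4.0]
opening: 0.168
finger_force: 109.7
```

{"method": "move_arm", "body": {"moves": [[0, [0, 0, 0.001], [0, 0, 0]], [0, [0, 0, 0], [0, 0, 0]], [0, [0, 0, 0.001], [0, 0, 0]], [0, [0, 0, 0], [0, 0, 0]], [0, [0, 0, 0], [0, 0, 0]], [0, [0, 0, 0], [0, 0, 0]], [0, [0, 0, 0], [0, 0, 0]], [0, [0, 0, 0], [0, 0, 0]], [0, [0, 0, 0], [0, 0, 0]], [0, [0, 0, 0], [0, 0, 0]]]}}

```text
time: 27.92
eef_pos: [0.4908, -0.0132, 0.0994]
tcp_rot: [0.044, 0.999, -0.0, -0.0]
contact_force: [-5.8, 0.8, 7.6]
opening: 0.166
finger_force: 111.6
```

The scoop is touching the counter. I'll release and go straight up.

{"method": "move_arm", "body": {"moves": [[1, [0, 0, 0], [0, 0, 0]], [1, [0, 0, 0], [0, 0, 0]], [1, [0, 0, 0], [0, 0, 0]], [1, [0, 0, 0], [0, 0, 0]], [1, [0, 0, 0], [0, 0, 0]], [1, [0, 0, 0], [0, 0, 0]], [1, [0, 0, -0.005], [0, 0, 0]], [1, [0, 0, -0.015], [0, 0, 0]], [1, [0, 0, -0.025], [0, 0, 0]], [1, [0, 0, -0.03], [0, 0, 0]]], "grip_force": 40}}

```text
time: 28.75
eef_pos: [0.4891, -0.0128, 0.1718]
tcp_rot: [0.044, 0.999, 0.0, -0.002]
contact_force: [0.5, -0.5, -1.1]
opening: 0.998
finger_force: 0.0
```

{"method": "move_arm", "body": {"moves": [[1, [0, 0, -0.03], [0, 0, 0]], [1, [0, 0, -0.03], [0, 0, 0]], [1, [0, 0, -0.03], [0, 0, 0]], [1, [0, -0.01, -0.025], [0, 0, 0]], [1, [0, -0.025, 0], [0, 0, 0]], [1, [0, -0.035, 0], [0, 0, 0]], [1, [0, -0.035, 0], [0, 0, 0]], [1, [0, -0.03, 0], [0, 0, 0]], [1, [0, -0.015, 0], [0, 0, 0]], [1, [0, 0, 0], [0, 0, 0]]]}}

```text
time: 29.58
eef_pos: [0.477, -0.1653, 0.2878]
tcp_rot: [0.046, 0.999, -0.001, 0.0]
contact_force: [0.2, 0.0, 0.5]
opening: 0.998
finger_force: 0.0
```

Run:
```python
from yel import *
from fit import flap,box
s=get_state();print(s['eef_pos'].round(3),s['opening'],s['contact_force'].round(1))
yel('top',(.03,));yel('scene',(.03,));yel('wrist')
# brown bar in top: compare with predicted ends
im=cv2.cvtColor(read_camera('top'),cv2.COLOR_RGB2HSV)
m=cv2.inRange(im,(3,90,30),(14,220,160)); n,_,st,ce=cv2.connectedComponentsWithStats(m)
for i in range(1,n):
    if st[i,4]>60: print('brown',ce[i].round(1),st[i].tolist(),at('top',*ce[i],.126))
# change at bystanders since the start
for c in ('top','scene'):
    a=cv2.imread(f'pics/{"t0" if c=="top" else "s0"}_raw.png');b=read_camera(c)[:,:,::-1]
    for nm,P in dict(tiffin=(.605,-.470,.1),sipper=(.406,-.458,.12),spoonA=(.735,-.12,.004),spoonB=(.785,.03,.004),red=(.6325,-.226,.025)).items():
        u,v=proj(c,np.array(P))[0].astype(int); print(c,nm,cv2.absdiff(a,b.copy())[v-8:v+9,u-8:u+9].mean().round(1))
```

```text
[ 0.477 -0.165  0.288] 0.9979154767961264 [0.2 0.  0.5]
top [146.1 194.9] [137, 184, 19, 23, 335] [[0.572, 0.166, 0.03]]
top [ 89.6 213.1] [80, 202, 20, 23, 364] [[0.523, 0.312, 0.03]]
top [ 88.2 238. ] [75, 229, 27, 19, 380] [[0.458, 0.312, 0.03]]
scene [327.6 103.3] [324, 100, 9, 8, 46] [[0.443, 0.32, 0.03]]
scene [317.2 139.2] [316, 138, 4, 4, 13] [[0.545, 0.171, 0.03]]
wrist [507.9 208.4] [501, 184, 11, 40, 227] [[0.579, 0.177, 0.03]]
brown [494.6  68.5] [478, 64, 34, 10, 222] [ 0.8827 -0.7186  0.126 ]
brown [221.8 125.5] [189, 109, 71, 33, 199] [ 0.7336 -0.0395  0.126 ]
brown [252.4 205.1] [239, 184, 28, 42, 150] [ 0.5386 -0.1155  0.126 ]
brown [244.2 301.8] [149, 188, 185, 196, 9019] [ 0.3138 -0.0976  0.126 ]
brown [210.4 224.5] [205, 198, 12, 55, 353] [ 0.4921 -0.0159  0.126 ]
brown [222.  257.3] [210, 238, 25, 37, 108] [ 0.4154 -0.0445  0.126 ]
top tiffin 13.4
top sipper 11.7
top spoonA 15.1
top spoonB 11.4
top red 7.6
scene tiffin 5.3
scene sipper 6.6
scene spoonA 6.3
scene spoonB 5.5
scene red 7.5
```

Three lemons are in the caddy, the bar is at (0.492, −0.016) at standing height, and the gripper is clear. I'm handing in.

```bash
python3 -c "
from plant import *
print(sign_off())"
```

```text
the job is handed in; nothing more can be done
None
```

The job is handed in at about 30 s: the flap stands upright at about 1.55 rad, all three lemons are in the caddy, and the empty scoop stands beside it. I never moved the arm near the tiffin, bottle or spoon on the way, but my image comparison of them was too noisy to confirm it.

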